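# Open the flip lid of the chocolate garnish pan

## Task

Open the clear garnish pan that holds the dark chocolate discs: with a fingertip push its lid's front half up by the black tab, turn it right over the hinge and press it down gently until it lies flat on the back half of the lid. Only push and press: pinch and lift nothing, do not slam the lid, and leave the pan standing where it is, the pan of pale wafers shut and the other things undisturbed.

Things in the scene. Friction and masses are not known exactly. Their poses are not given: they have to be found in the camera images.
- choc_pan: Clear food pan full of dark brown chocolate discs, the one to open; it stands loose on the counter (about 1.3 kg with its stock). 176 mm long (x) by 162 mm wide (y) at the rim, 104 mm high with its 4 mm clear lid. Origin: centre of the pan's underside, z up. Its front, with the tab, is the -x side and faces the robot's right, give or take 20 degrees
- choc_hinge (a point): middle of the hinge line that splits the chocolate pan's lid in two, level with the lid's upper face: at x = y = 0 of the pan, 104 mm up; the line runs along the pan's y. The back half (x 4 to 88 mm) is fixed to the pan; the front half (x -88 to -3 mm, 160 mm wide, 4 mm thick) is the hinged leaf
- choc_leaf (a joint): angle of the chocolate pan's front lid leaf: 0 = shut (flat, towards -x of the pan), 1.57 = upright, 3.14 = turned right over, flat on the back half, its former underside now up (108 mm above the pan's underside). The hinge is stiff enough that the leaf stays at any angle it is left; 1 to 1.5 N at the tab moves it (leaf about 80 g)
- choc_tab (a point): middle of the black thumb tab of that leaf: 96 mm from the hinge line and, when shut, 10 mm above the lid's upper face. The tab is 50 mm wide, 4 mm thick, juts 20 mm beyond the shut leaf's front edge and slopes up away from it at 50 degrees, to 24 mm above the lid. The space below and in front of it is free. It turns with the leaf
- wafer_pan: the same kind of pan and lid, full of pale cream wafers: it must stay shut and in place. Origin: centre of its underside, same axes and sizes as the chocolate pan
- wafer_leaf (a joint): angle of the wafer pan's front lid leaf, 0 = shut; leave it shut
- dessert_cup: clear round cup of layered caramel dessert standing beyond the gap between the two pans, 56 mm across the top, 75 mm high, origin at the centre of its underside; leave it alone
- cake_dish: square white dish, 105 mm wide, with a green cake on it, about 60 mm high in all, in front between the pans on the robot's side; origin at the centre of its underside; leave it alone
- jar: green glass jar with a black cap, 76 mm across, 115 mm high, standing beyond the pans on the robot's left; origin at the centre of its underside; leave it alone
- spoon: steel spoon, 200 mm long, lying on the counter beyond the pans on the robot's right; leave it alone

How it is judged:
By the outcome, as a careful person would: the job done as asked, in the order asked, and still so for the second after the job is handed in, with the robot touching nothing.
It also fails if it takes over 54 s, if anything falls off the work surface, if the arm or the gripper's body presses on something with over 40 N, if the wrist force passes 120 N, or if a joint passes its speed limit or range.

## Robot

A 6-joint arm with a two-finger parallel gripper is mounted at the origin on the work surface. World frame = base frame: x ahead of the robot, y to its left, z up, the work surface at z = 0. Lengths are in m, angles in rad, forces in N, time in s.
With the tool pointing down it reaches from about 0.275 to 0.825 m from the base axis. Payload 5.2 kg.
Tool frame: the origin (TCP) lies midway between the tips of the shut fingers; the grasp point (between the pads) lies 19 mm behind it; z points along the fingers, y is the line along which they close (so a half turn about z gives the same grasp; the last joint's range is limited). The gripper opens to 93 mm and grips with 3 to 60 N. Pads are 15 mm wide; open, the fingers measure 128 mm over their backs; the gripper's body (75 mm by 188 mm) begins 65 mm behind the grasp point.
Start: joints at [-1.49, 0.259, 1.535, -0, 1.348, -0.203], TCP at [0.154, -0.528, 0.219] pointing down, gripper open.
Joint ranges: [-3.14, 3.14], [-0.91, 2.08], [0.19, 2.58], [-1.22, 4.36], [0.22, 2.71], [-3.12, 3.12]. Speed limits (rad/s): [2.57, 2.57, 3.14, 3.14, 3.14, 3.14].

## Interface

Orientations are given as a unit quaternion [x, y, z, w].
In Python, from rig import readout, viewer, order gives the robot as it stands. The module is installed in compiled form; this text tells all that it offers.
- The arm moves only by the tool arm_command, never from a script. Its argument "moves" is a list of rows, each a list of 3 entries, a list of its own where there are three numbers: the shift along the tool's x, y, z as a fraction of full scale, then the turn, a rotation vector about the tool's x, y, z as a fraction of full scale, then the gripper's target within -1 to 1 (shut at 1, half-way at 0, fully open at -1). A call has 1 to 5 rows; each row is the pose to reach, as a shift and turn from the pose commanded when the call began, along the tool's axes at that moment; what a row does not reach only later rows make up. Full scale, the value 1, is 0.6 m for a shift and 45 degrees for a turn. A row lasts 1/12 s, in which the tool goes at most 41.7 mm and 7.16 degrees, less where a joint would pass 70% of its speed; a pose out of reach is approached as far as the arm can. A call with a number of a shift or a turn outside -1 to 1 is refused whole. A call with a gripper value outside its range is refused whole. The fingers move at their own pace and stop on an object; the grip force is fixed at half the most. Time passes only in rows, so rows that repeat a pose let the fingers close. It gives the time, the measured TCP pose, the force, the opening and the grip force at its end, in the units of the state.
- readout.read_state(): the state, without advancing time (a new reading comes with each control period).
- viewer.get_image(name): name is "scene" or "top"; returns (picture, depth): 400x640x3 uint8, blue, green, red; 400x640 float32, m along the optical axis (not along the pixel's ray), 0 where there is no reading.
- viewer.calibration(name): a dict with "mtx" (3x3 intrinsics, pixels), "k1" (the pictures are not rectified: a ray, as slopes to the right and down, at radius r is drawn at 1 + k1 r^2 times it, then the intrinsics apply), "world_from_camera" (4x4, takes a point from camera to world coordinates). Camera axes: x right, y up, looking along -z (the intrinsics and any distortion apply to the point x, -y, -z); pixel columns grow to the right and rows downward; lengths in m; the calibration is good to about 2 mm. A picture is of the moment at which its call begins. calibration takes no time and is no camera call.
- order.finish_job(): hands the job in; it is judged then, once.
The state is a dict: "time": time; "q": joint angles; "joint_vel": joint speeds; "joint_efforts": joint torques, N m; "eef_pos": TCP position; "ee_rot": TCP orientation; "force": force on the tool from outside, world axes, zero at the start; "ft_torque": the same for the moment, N m; "finger_gap": finger opening in m; "gripper_force": force on a finger pad.
Only numpy, scipy, OpenCV 4.12 (cv2) and the standard library are available. Lean on these libraries where they do the work, as an engineer would, in place of code of your own. Each camera call takes 0.05 s, during which the arm holds its last target. There are 200 camera calls.

## Working session

There is one attempt and no reset: what is moved stays moved. The work goes in short steps, Python scripts to look and compute and a tool call to move; the robot and the scene stay as the last step left them, time stands still between calls to the robot, and variables do not carry over. Pictures are saved under pics/ and viewed, at most 10 in all, crops included, and the job is handed in when it is done.

Besides the shell and the picture viewer there is one more tool, called as name([rows], argument=value, ...), one row to a line, values as JSON. arm_command: Moves the arm, as the interface text tells. Its arguments: {"type":"object","properties":{"moves":{"type":"array","items":{"type":"array"}}},"required":["moves"]}

```bash
mkdir -p pics; python3 - <<'E'
from rig import readout, viewer
import cv2,numpy as np
for n in("scene","top"):
    p,d=viewer.get_image(n); cv2.imwrite(f"pics/{n}0.png",p); np.save(f"pics/{n}0.npy",d)
    c=viewer.calibration(n); print(n,c["mtx"].tolist(),c["k1"],np.round(c["world_from_camera"],3).tolist())
s=readout.read_state(); print(s)
E
```

```text
scene [[422.6234805498356, 0.0, 328.3276507233711], [0.0, 422.6234805498356, 198.21789704199006], [0.0, 0.0, 1.0]] -0.03664023022357011 [[0.541, -0.684, 0.489, 1.175], [0.841, 0.449, -0.303, -0.383], [-0.012, 0.575, 0.818, 1.116], [0.0, 0.0, 0.0, 1.0]]
top [[370.25325118972535, 0.0, 325.4615691645206], [0.0, 370.25325118972535, 199.67891488160706], [0.0, 0.0, 1.0]] -0.025629612570249042 [[-0.028, 0.995, -0.092, 0.475], [-1.0, -0.028, 0.004, -0.023], [0.001, 0.092, 0.996, 1.279], [0.0, 0.0, 0.0, 1.0]]
{'time': 0.1, 'q': array([-1.48979002e+00,  2.59257544e-01,  1.53596026e+00, -6.88784204e-06,
        1.34799364e+00, -2.02779416e-01]), 'joint_vel': array([-1.11002937e-03, -2.02006387e-03, -1.73016193e-03,  1.10109017e-03,
        5.51335025e-05,  1.82437913e-03]), 'joint_efforts': array([ 2.46427473e-03, -4.38209152e+01, -2.84644049e+01,  7.19442987e-02,
        3.63455561e-02, -5.94299172e-05]), 'eef_pos': array([ 0.15398649, -0.52749872,  0.21791298]), 'ee_rot': array([ 9.89949654e-01,  1.41417914e-01,  4.58988267e-05, -8.08098716e-04]), 'force': array([0.33977669, 0.22464172, 0.26609043]), 'ft_torque': array([ 0.00473129, -0.03411935, -0.03558014]), 'gripper_force': 0.0, 'finger_gap': 0.09303078789634378}
```

View pics/scene0.png

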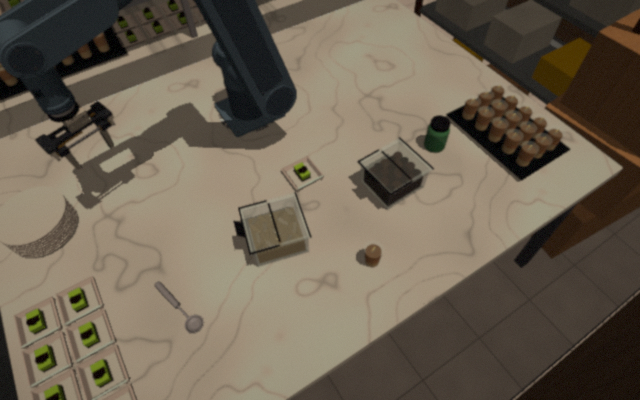

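View pics/top0.png

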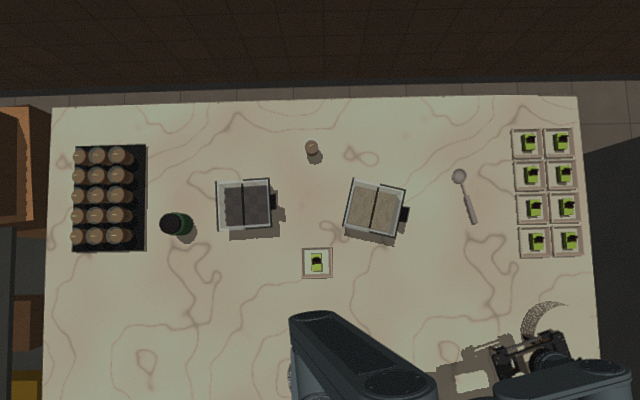

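The top view shows the chocolate pan around (244,204) with its tab at (273,201). The wafer pan is around (375,209), the dish at (317,262), the cup at (311,148) and the jar at (176,224). I'll zoom in to pick the corners.

```bash
cat > h.py <<'E'
from rig import readout, viewer
import cv2,numpy as np
from scipy.spatial.transform import Rotation as R
def ray(n,px):
    c=viewer.calibration(n);K=c["mtx"];T=np.array(c["world_from_camera"])
    u=cv2.undistortPoints(np.array([[px]],float),np.array(K),np.array([c["k1"],0,0,0,0.]))[0,0]
    return T[:3,3],T[:3,:3]@np.array([u[0],-u[1],-1])
def onz(n,px,z):
    o,d=ray(n,px); return o+d*(z-o[2])/d[2]
def proj(n,P):
    c=viewer.calibration(n);T=np.linalg.inv(c["world_from_camera"]);q=T[:3,:3]@P+T[:3,3]
    x=np.array([q[0],-q[1]])/-q[2]; x=x*(1+c["k1"]*(x@x)); K=np.array(c["mtx"]); return x*[K[0,0],K[1,1]]+K[:2,2]
E
python3 - <<'E'
from h import *
a=cv2.imread("pics/top0.png")[165:245,205:305]; b=cv2.imread("pics/scene0.png")[130:210,345:445]
cv2.imwrite("pics/crop.png",np.vstack([cv2.resize(i,None,fx=3.7,fy=3.7,interpolation=2) for i in(a,b)]))
d=np.load("pics/top0.npy")
for px in[(235,205),(257,205),(273,201),(243,204),(317,262),(176,224),(311,148),(375,209)]:
    o,r=ray("top",px); print(px,np.round(o+r*d[px[1],px[0]],3))
E
```

```text
(235, 205) [0.574 0.261 0.107]
(257, 205) [0.573 0.192 0.102]
(273, 201) [0.583 0.139 0.116]
(243, 204) [0.577 0.236 0.104]
(317, 262) [0.383 0.007 0.036]
(176, 224) [0.519 0.445 0.119]
(311, 148) [0.76  0.016 0.074]
(375, 209) [ 0.549 -0.184  0.103]
```

View pics/crop.png

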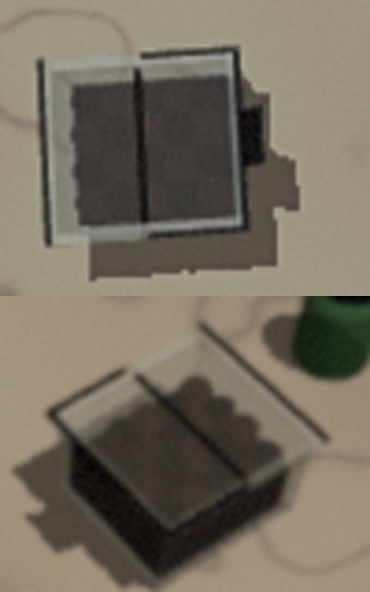

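The crop shows the chocolate pan's rim corners at about (42,60), (238,48), (243,230) and (48,243). The hinge line runs from (138,68) to (146,236), and the tab is around (253,136).

```bash
python3 - <<'E'
from h import *
f=lambda x,y:((x+.5)/3.7-.5+205,(y+.5)/3.7-.5+165)
g=lambda x,y:((x+.5)/3.7-.5+345,(y+.5-296)/3.7-.5+130)
N=["TL","TR","BR","BL","h1","h2"]
P=[onz("top",f(*p),.104) for p in[(42,60),(238,48),(243,230),(48,243),(138,68),(146,236)]]
for n,p in zip(N,P):print(n,np.round(p,4))
print("sides",[round(np.linalg.norm(P[i]-P[(i+1)%4]),4) for i in range(4)])
c=np.mean(P[:4],0); ex=(P[0]+P[3]-P[1]-P[2]); ey=(P[2]+P[3]-P[0]-P[1])
print("centre",c,"yaw x",np.degrees(np.arctan2(ex[1],ex[0])),"yaw from y",np.degrees(np.arctan2(ey[1],ey[0]))-90)
print("tab",onz("top",f(253,136),.116))
# scene corners: left, top, right, bottom
Q=[onz("scene",g(*p),.104) for p in[(50,412),(200,325),(328,440),(170,528)]]
for p in Q:print(np.round(p,4))
print("hinge scene",[np.round(onz("scene",g(*p),.104),4) for p in((136,374),(248,486))])
print("centre",np.mean(Q,0))
E
```

```text
TL [0.654  0.3225 0.104 ]
TR [0.6597 0.1521 0.104 ]
BR [0.5021 0.1501 0.104 ]
BL [0.4956 0.3175 0.104 ]
h1 [0.6446 0.2391 0.104 ]
h2 [0.4993 0.2333 0.104 ]
sides [np.float64(0.1705), np.float64(0.1575), np.float64(0.1676), np.float64(0.1585)]
centre [0.57785696 0.23557509 0.104     ] yaw x 92.06553979010029 yaw from y -268.71764128530094
tab [0.58160733 0.13860492 0.116     ]
[0.502  0.1463 0.104 ]
[0.4927 0.3139 0.104 ]
[0.6536 0.322  0.104 ]
[0.6533 0.1568 0.104 ]
hinge scene [array([0.5077, 0.2324, 0.104 ]), array([0.6546, 0.2357, 0.104 ])]
centre [0.57541715 0.2347543  0.104     ]
```

```bash
cat >> h.py <<'E'
H=np.array([.5775,.2355,.104]); U=np.array([-.033,.9995,0]); Kz=np.array([0,0,1.]); Hy=np.cross(U,Kz)
def rot(tilt):  # tilt from vertical, pointing inwards
    t=np.radians(tilt); a=np.sin(t)*U-np.cos(t)*Kz
    return R.from_matrix(np.column_stack([np.cross(Hy,a),Hy,a]))
def pos(i,up,side=0): return H+np.array(i)*U/1000+np.array(up)*Kz/1000+side*Hy/1000
def rel():
    s=readout.read_state(); d=(s["eef_pos"]-H)*1000
    print("t",round(s["time"],2),"in/up/side",np.round([d@U,d[2],d@Hy],1),"F in/up/side",np.round([s["force"]@U,s["force"][2],s["force"]@Hy],2),"q",np.round(s["q"],2)); return s
def step(p,tilt,p0=None,r0=None):
    s=readout.read_state(); r0=R.from_quat(s["ee_rot"]) if r0 is None else r0; p0=s["eef_pos"] if p0 is None else p0
    print("shift",np.round(r0.inv().apply(p-p0)/.6,3),"turn",np.round((r0.inv()*rot(tilt)).as_rotvec()/(np.pi/4),3))
E
python3 - <<'E'
from h import *
s=rel(); print(np.round(R.from_quat(s["ee_rot"]).as_matrix(),2)); step(pos(-150,150),0)
p=np.array([.30,-.38,.30]); step(p,0)
E
```

```text
t 0.1 in/up/side [-748.6  113.9 -448.5] F in/up/side [0.21 0.27 0.35] q [-1.49  0.26  1.54 -0.    1.35 -0.2 ]
[[ 0.96  0.28 -0.  ]
 [ 0.28 -0.96  0.  ]
 [ 0.   -0.   -1.  ]]
shift [ 0.972 -0.781 -0.059] turn [-1.000e-03 -2.000e-03 -1.681e+00]
shift [ 0.302 -0.168 -0.136] turn [-1.000e-03 -2.000e-03 -1.681e+00]
```

arm_command([
  [[0.3, -0.17, -0.13], [0, 0, -0.75], 1],
  [[0.3, -0.17, -0.13], [0, 0, -0.75], 1],
  [[0.3, -0.17, -0.13], [0, 0, -0.75], 1],
  [[0.3, -0.17, -0.13], [0, 0, -0.75], 1],
  [[0.3, -0.17, -0.13], [0, 0, -0.75], 1],
])

```text
time: 0.52
eef_pos: [0.2906, -0.3865, 0.2924]
ee_rot: [0.905, 0.425, 0.0, -0.0]
force: [1.3, -0.2, 0.4]
finger_gap: 0.0645
gripper_force: 0.0
```

```bash
python3 - <<'E'
from h import *
rel(); step(pos(-330,190),0);step(pos(-170,180),0)
E
```

```text
t 0.52 in/up/side [-612.3  188.4 -307.3] F in/up/side [-0.28  0.39  1.31] q [-1.16  0.1   1.56  0.    1.49 -0.46]
shift [ 0.692  0.071 -0.002] turn [-0.001 -0.001 -0.924]
shift [ 0.891 -0.106  0.015] turn [-0.001 -0.001 -0.924]
```

arm_command([
  [[0.07, 0.01, 0], [0, 0, -0.15], 1],
  [[0.14, 0.01, 0], [0, 0, -0.3], 1],
  [[0.21, 0.02, 0], [0, 0, -0.45], 1],
  [[0.28, 0.03, 0], [0, 0, -0.6], 1],
  [[0.35, 0.04, 0], [0, 0, -0.75], 1],
])

```text
time: 0.93
eef_pos: [0.4417, -0.2431, 0.2921]
ee_rot: [0.743, 0.67, -0.0, -0.0]
force: [0.4, -0.3, -0.4]
finger_gap: 0.0307
gripper_force: 0.0
```

```bash
python3 - <<'E'
from h import *
rel(); step(pos(-200,180),0);step(pos(-170,130),45)
E
```

```text
t 0.93 in/up/side [-473.9  188.1 -151.5] F in/up/side [-0.31 -0.45  0.34] q [-0.72  0.13  1.51 -0.    1.5  -0.62]
shift [0.487 0.188 0.013] turn [-0.    -0.    -0.173]
shift [0.536 0.181 0.097] turn [ 0.068  0.998 -0.164]
```

arm_command([
  [[0.06, 0.03, 0], [0, 0, -0.1], 1],
  [[0.12, 0.05, 0], [0, 0.1, -0.17], 1],
  [[0.18, 0.08, 0], [0, 0.25, -0.17], 1],
  [[0.24, 0.1, 0], [0.02, 0.4, -0.17], 1],
  [[0.3, 0.13, 0], [0.03, 0.55, -0.17], 1],
])

```text
time: 1.35
eef_pos: [0.5385, -0.0724, 0.2933]
ee_rot: [0.68, 0.7, 0.153, -0.153]
force: [0.4, -0.0, -1.7]
finger_gap: 0.0013
gripper_force: 0.0
```

```bash
python3 - <<'E'
from h import *
rel(); step(pos(-170,100),45)
E
```

```text
t 1.35 in/up/side [-306.5  189.3  -49.1] F in/up/side [-0.02 -1.73  0.38] q [-0.59  0.3   1.38  0.36  1.71 -0.61]
shift [0.143 0.08  0.232] turn [ 0.011  0.444 -0.002]
```

arm_command([
  [[0.03, 0.02, 0.04], [0, 0.1, 0], 1],
  [[0.06, 0.04, 0.09], [0, 0.2, 0], 1],
  [[0.09, 0.06, 0.14], [0, 0.3, 0], 1],
  [[0.12, 0.07, 0.18], [0, 0.4, 0], 1],
  [[0.14, 0.08, 0.23], [0.01, 0.44, 0], 1],
])

```text
time: 1.77
eef_pos: [0.5831, 0.0613, 0.2008]
ee_rot: [0.645, 0.663, 0.265, -0.274]
force: [0.8, -0.2, 0.6]
finger_gap: 0.0005
gripper_force: 0.0
```

```bash
python3 - <<'E'
from h import *
rel(); step(pos(-125,20),45); step(pos(-130,-10),45)
p,d=viewer.get_image("scene"); cv2.imwrite("pics/s1.png",cv2.resize(p[80:280,200:440],None,fx=3,fy=3))
E
```

```text
t 1.77 in/up/side [-1.743e+02  9.680e+01 -1.000e-01] F in/up/side [-0.23  0.6   0.75] q [-0.5   0.49  1.51  0.65  1.6  -0.67]
shift [-0.032  0.     0.149] turn [ 0.002  0.004 -0.006]
shift [-0.073  0.     0.178] turn [ 0.002  0.004 -0.006]
```

View pics/s1.png

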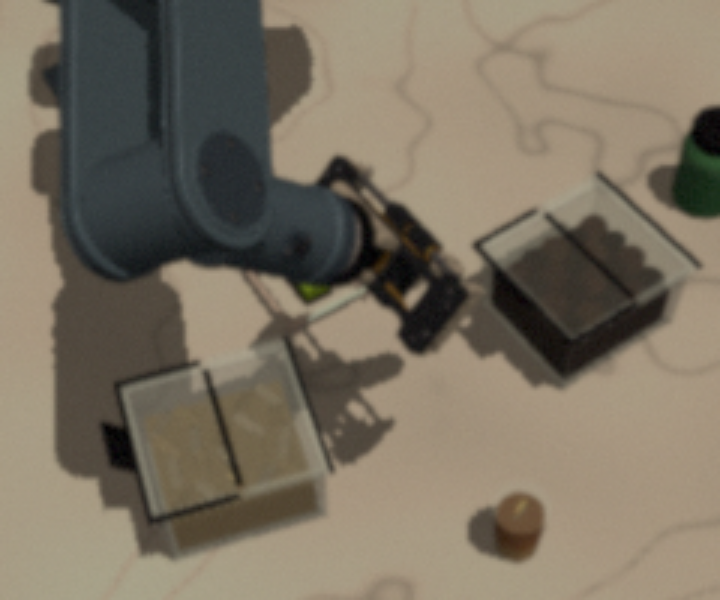

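The tilted gripper (about (425,310) in the crop) sits clear of the dish and both pans. It faces the chocolate pan's tab side, so I'm going down below and in front of the tab.

arm_command([
  [[-0.02, 0, 0.04], [0, 0, 0], 1],
  [[-0.04, 0, 0.08], [0, 0, 0], 1],
  [[-0.055, 0, 0.12], [0, 0, 0], 1],
  [[-0.07, 0, 0.16], [0, 0, 0], 1],
  [[-0.073, 0, 0.175], [0, 0, 0], 1],
])

```text
time: 2.23
eef_pos: [0.5795, 0.1045, 0.0937]
ee_rot: [0.645, 0.663, 0.262, -0.275]
force: [0.3, 0.0, 0.5]
finger_gap: 0.0004
gripper_force: 0.0
```

```bash
python3 - <<'E'
from h import *
rel(); step(pos(-112,-9),45);step(pos(-103,-1),45)
p,d=viewer.get_image("scene"); cv2.imwrite("pics/s2.png",cv2.resize(p[110:220,310:450],None,fx=5,fy=5,interpolation=2))
E
```

```text
t 2.23 in/up/side [-131.   -10.3   -2.3] F in/up/side [0.03 0.54 0.35] q [-0.44  0.6   1.64  0.69  1.39 -0.77]
shift [0.024 0.004 0.021] turn [-0.004  0.008 -0.007]
shift [0.044 0.004 0.022] turn [-0.004  0.008 -0.007]
```

View pics/s2.png

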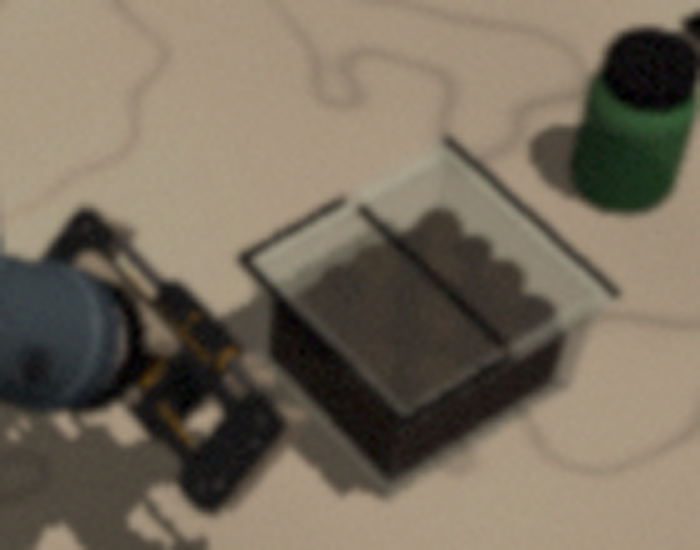

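```bash
python3 - <<'E'
from h import *
for n,P in [("tabtip",pos(-108,24)),("tabbase",pos(-88,0)),("tcp",readout.read_state()["eef_pos"])]:
    s=proj("scene",P); print(n,"scene",s,"crop",(s-[310,110])*5,"top",proj("top",P))
p,d=viewer.get_image("top"); cv2.imwrite("pics/t2.png",np.hstack([cv2.resize(i[165:245,225:325],None,fx=4,fy=4,interpolation=2) for i in (cv2.imread("pics/top0.png"),p)]))
E
```

```text
tabtip scene [368.69255826 175.48433298] crop [293.4627913 327.4216649] top [276.01343789 201.12914009]
tabbase scene [373.39494759 177.39689391] crop [316.97473793 336.98446956] top [270.74460046 202.17644915]
tcp scene [361.57730717 185.30985449] crop [257.88653585 376.54927243] top [284.40574067 202.39999799]
```

View pics/t2.png

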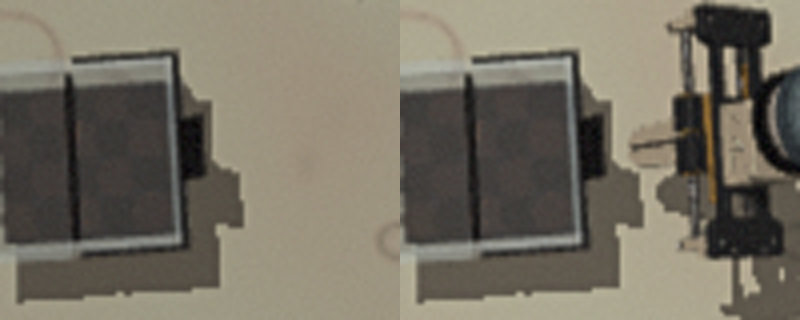

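The tab lies at about (182–206, 115–178) in the left crop, which matches its projected position. The fingertip is at about (632,145) in the right crop, in line with it and 10 mm short. I'll go under it.

arm_command([
  [[0.01, 0.004, 0.01], [-0.004, 0.008, -0.007], 1],
  [[0.02, 0.004, 0.02], [-0.004, 0.008, -0.007], 1],
  [[0.028, 0.004, 0.021], [-0.004, 0.008, -0.007], 1],
  [[0.036, 0.004, 0.021], [-0.004, 0.008, -0.007], 1],
  [[0.042, 0.004, 0.021], [-0.004, 0.008, -0.007], 1],
])

```text
time: 2.75
eef_pos: [0.5836, 0.1304, 0.1068]
ee_rot: [0.642, 0.665, 0.268, -0.272]
force: [-0.3, -0.0, -0.0]
finger_gap: 0.0007
gripper_force: 0.0
```

```bash
cat > arc.py <<'E'
from h import *
import sys
def arc(C,ths,off=(-5.3,-5.3)):
    for t in ths:
        a=np.radians(t); i=C[0]*np.cos(a)+C[1]*np.sin(a); u=C[1]*np.cos(a)-C[0]*np.sin(a)
        print(t,end=" "); step(pos(i+off[0],u+off[1]),45)
E
python3 - <<'E'
from arc import *
rel(); arc((-98,6),range(0,50,4))
E
```

```text
t 2.75 in/up/side [-105.3    2.8    2.6] F in/up/side [ 0.   -0.03 -0.32] q [-0.4   0.57  1.64  0.72  1.38 -0.74]
0 shift [-0.    -0.004  0.005] turn [0.007 0.002 0.005]
4 shift [ 0.009 -0.004 -0.003] turn [0.007 0.002 0.005]
8 shift [ 0.018 -0.004 -0.009] turn [0.007 0.002 0.005]
12 shift [ 0.028 -0.004 -0.015] turn [0.007 0.002 0.005]
16 shift [ 0.038 -0.004 -0.02 ] turn [0.007 0.002 0.005]
20 shift [ 0.048 -0.004 -0.025] turn [0.007 0.002 0.005]
24 shift [ 0.059 -0.004 -0.029] turn [0.007 0.002 0.005]
28 shift [ 0.07  -0.004 -0.032] turn [0.007 0.002 0.005]
32 shift [ 0.081 -0.004 -0.034] turn [0.007 0.002 0.005]
36 shift [ 0.093 -0.004 -0.036] turn [0.007 0.002 0.005]
40 shift [ 0.104 -0.004 -0.036] turn [0.007 0.002 0.005]
44 shift [ 0.115 -0.004 -0.036] turn [0.007 0.002 0.005]
48 shift [ 0.127 -0.004 -0.036] turn [0.007 0.002 0.005]
```

arm_command([
  [[0.005, -0.003, 0.0], [0, 0, 0], 1],
  [[0.01, -0.003, -0.003], [0, 0, 0], 1],
  [[0.015, -0.003, -0.006], [0, 0, 0], 1],
  [[0.02, -0.003, -0.01], [0, 0, 0], 1],
  [[0.026, -0.003, -0.014], [0, 0, 0], 1],
])

```text
time: 3.17
eef_pos: [0.5816, 0.1346, 0.1229]
ee_rot: [0.643, 0.664, 0.268, -0.272]
force: [1.1, -3.2, -0.8]
finger_gap: 0.0004
gripper_force: 1.4
```

```bash
python3 - <<'E'
from arc import *
rel(); arc((-98,6),range(16,65,4))
p,d=viewer.get_image("scene"); print(np.round(proj("scene",pos(-80,5)),0)); cv2.imwrite("pics/s3.png",cv2.resize(p[110:220,310:450],None,fx=5,fy=5,interpolation=2))
E
```

```text
t 3.17 in/up/side [-100.9   18.9    0.8] F in/up/side [-3.2  -0.81  1.02] q [-0.39  0.55  1.64  0.71  1.39 -0.72]
16 shift [ 0.014 -0.001 -0.007] turn [0.007 0.002 0.003]
20 shift [ 0.024 -0.001 -0.011] turn [0.007 0.002 0.003]
24 shift [ 0.035 -0.001 -0.015] turn [0.007 0.002 0.003]
28 shift [ 0.046 -0.001 -0.018] turn [0.007 0.002 0.003]
32 shift [ 0.057 -0.001 -0.02 ] turn [0.007 0.002 0.003]
36 shift [ 0.068 -0.001 -0.022] turn [0.007 0.002 0.003]
40 shift [ 0.08  -0.001 -0.023] turn [0.007 0.002 0.003]
44 shift [ 0.091 -0.001 -0.022] turn [0.007 0.002 0.003]
48 shift [ 0.103 -0.001 -0.022] turn [0.007 0.002 0.003]
52 shift [ 0.114 -0.001 -0.02 ] turn [0.007 0.002 0.003]
56 shift [ 0.125 -0.001 -0.017] turn [0.007 0.002 0.003]
60 shift [ 0.136 -0.001 -0.014] turn [0.007 0.002 0.003]
64 shift [ 0.147 -0.001 -0.01 ] turn [0.007 0.002 0.003]
[376. 175.]
```

View pics/s3.png

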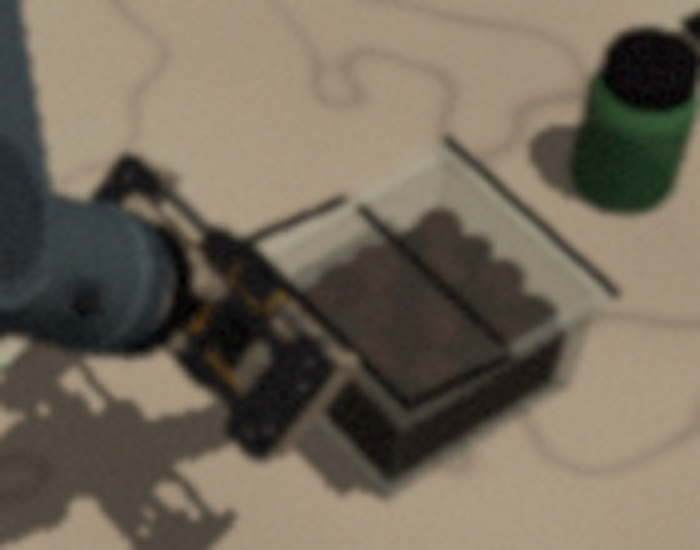

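The pan's back edge is unchanged at (450,140)–(620,290). The leaf's front edge, around (350,355), is just lifting on the finger, so I'm following the arc.

arm_command([
  [[0.01, 0, -0.008], [0, 0, 0], 1],
  [[0.02, 0, -0.013], [0, 0, 0], 1],
  [[0.03, 0, -0.017], [0, 0, 0], 1],
  [[0.041, 0, -0.02], [0, 0, 0], 1],
  [[0.052, 0, -0.022], [0, 0, 0], 1],
])

```text
time: 3.63
eef_pos: [0.5801, 0.1484, 0.1545]
ee_rot: [0.642, 0.665, 0.267, -0.273]
force: [-1.5, -2.1, -0.3]
finger_gap: 0.0008
gripper_force: 1.0
```

```bash
python3 - <<'E'
from arc import *
rel(); arc((-98,6),range(32,90,4))
E
```

```text
t 3.63 in/up/side [-87.2  50.5  -0.3] F in/up/side [-2.08 -0.35 -1.61] q [-0.37  0.5   1.62  0.72  1.43 -0.67]
32 shift [0.004 0.    0.001] turn [0.005 0.001 0.004]
36 shift [ 0.015  0.001 -0.001] turn [0.005 0.001 0.004]
40 shift [ 0.026  0.001 -0.001] turn [0.005 0.001 0.004]
44 shift [ 0.038  0.001 -0.001] turn [0.005 0.001 0.004]
48 shift [ 0.049  0.001 -0.   ] turn [0.005 0.001 0.004]
52 shift [0.061 0.001 0.001] turn [0.005 0.001 0.004]
56 shift [0.072 0.001 0.004] turn [0.005 0.001 0.004]
60 shift [0.083 0.001 0.007] turn [0.005 0.001 0.004]
64 shift [0.093 0.001 0.011] turn [0.005 0.001 0.004]
68 shift [0.104 0.001 0.016] turn [0.005 0.001 0.004]
72 shift [0.114 0.001 0.021] turn [0.005 0.001 0.004]
76 shift [0.123 0.001 0.027] turn [0.005 0.001 0.004]
80 shift [0.133 0.001 0.034] turn [0.005 0.001 0.004]
84 shift [0.141 0.001 0.041] turn [0.005 0.001 0.004]
88 shift [0.149 0.001 0.049] turn [0.005 0.001 0.004]
```

arm_command([
  [[0.015, 0, -0.001], [0, 0, 0], 1],
  [[0.03, 0, -0.001], [0, 0, 0], 1],
  [[0.045, 0, 0], [0, 0, 0], 1],
  [[0.06, 0, 0.001], [0, 0, 0], 1],
  [[0.075, 0, 0.005], [0, 0, 0], 1],
])

```text
time: 4.05
eef_pos: [0.5794, 0.1827, 0.1843]
ee_rot: [0.642, 0.664, 0.268, -0.273]
force: [-1.4, -2.0, 2.4]
finger_gap: 0.0005
gripper_force: 1.2
```

```bash
python3 - <<'E'
from arc import *
rel(); arc((-98,6),range(56,100,4))
p,d=viewer.get_image("scene"); cv2.imwrite("pics/s4.png",cv2.resize(p[100:210,310:450],None,fx=5,fy=5,interpolation=2))
E
```

```text
t 4.05 in/up/side [-52.8  80.3   0.1] F in/up/side [-1.92  2.37 -1.49] q [-0.32  0.46  1.61  0.74  1.44 -0.59]
56 shift [-0.004 -0.    -0.001] turn [0.006 0.001 0.004]
60 shift [ 0.007 -0.     0.002] turn [0.006 0.001 0.004]
64 shift [ 0.018 -0.     0.006] turn [0.006 0.001 0.004]
68 shift [ 0.028 -0.     0.01 ] turn [0.006 0.001 0.004]
72 shift [ 0.038 -0.     0.016] turn [0.006 0.001 0.004]
76 shift [ 0.048 -0.     0.022] turn [0.006 0.001 0.004]
80 shift [ 0.057 -0.     0.029] turn [0.006 0.001 0.004]
84 shift [ 0.066 -0.     0.036] turn [0.006 0.001 0.004]
88 shift [ 0.074 -0.     0.044] turn [0.006 0.001 0.004]
92 shift [ 0.081 -0.     0.053] turn [0.006 0.001 0.004]
96 shift [ 0.088 -0.     0.062] turn [0.006 0.001 0.004]
```

View pics/s4.png

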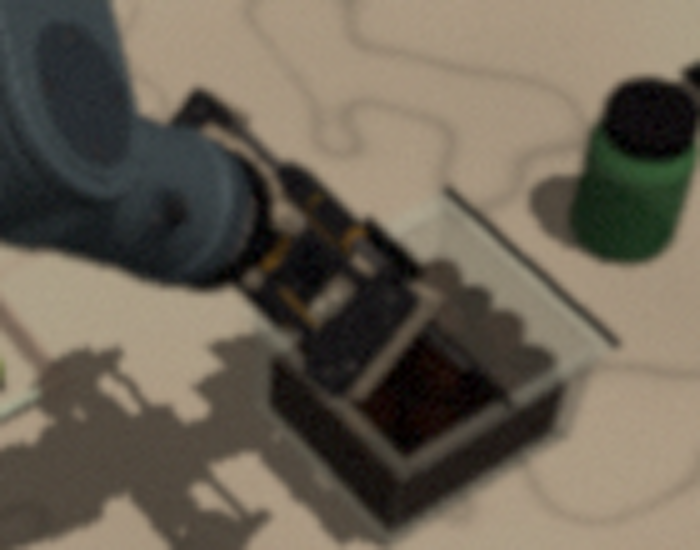

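The leaf stands about 60° up on the fingertip. The front of the pan is open around (420,390), and the pan's back edge, (445,190)–(617,345), hasn't moved. I'll carry on past upright.

arm_command([
  [[0.013, 0, 0.005], [0, 0, 0], 1],
  [[0.028, 0, 0.01], [0, 0, 0], 1],
  [[0.043, 0, 0.019], [0, 0, 0], 1],
  [[0.058, 0, 0.03], [0, 0, 0], 1],
  [[0.07, 0, 0.04], [0, 0, 0], 1],
])

```text
time: 4.52
eef_pos: [0.5777, 0.23, 0.1965]
ee_rot: [0.642, 0.664, 0.268, -0.273]
force: [-1.0, -1.7, 4.6]
finger_gap: 0.0003
gripper_force: 2.1
```

```bash
python3 - <<'E'
from arc import *
rel(); arc((-98,6),range(84,125,4)); print("leaf"); arc((-75,-12),[80,86],(-5.3,-5.3))
E
```

```text
t 4.52 in/up/side [-5.5 92.5 -0. ] F in/up/side [-1.62  4.6  -1.04] q [-0.24  0.43  1.62  0.76  1.41 -0.53]
84 shift [-0.004  0.    -0.005] turn [0.006 0.001 0.004]
88 shift [0.004 0.    0.003] turn [0.006 0.001 0.004]
92 shift [0.011 0.    0.011] turn [0.006 0.001 0.004]
96 shift [ 0.018 -0.     0.02 ] turn [0.006 0.001 0.004]
100 shift [ 0.025 -0.     0.03 ] turn [0.006 0.001 0.004]
104 shift [ 0.03 -0.    0.04] turn [0.006 0.001 0.004]
108 shift [ 0.035 -0.     0.05 ] turn [0.006 0.001 0.004]
112 shift [ 0.039 -0.     0.061] turn [0.006 0.001 0.004]
116 shift [ 0.043 -0.     0.072] turn [0.006 0.001 0.004]
120 shift [ 0.045 -0.     0.083] turn [0.006 0.001 0.004]
124 shift [ 0.047 -0.     0.094] turn [0.006 0.001 0.004]
leaf
80 shift [-0.06  -0.     0.002] turn [0.006 0.001 0.004]
86 shift [-0.048 -0.     0.008] turn [0.006 0.001 0.004]
```

arm_command([
  [[-0.014, 0, -0.014], [0, 0, 0], 1],
  [[-0.028, 0, -0.028], [0, 0, 0], 1],
  [[-0.04, 0, -0.012], [0, 0, 0], 1],
  [[-0.055, 0, 0.003], [0, 0, 0], 1],
  [[-0.06, 0, 0.006], [0, 0, 0], 1],
])

```text
time: 4.93
eef_pos: [0.5776, 0.2051, 0.1651]
ee_rot: [0.643, 0.663, 0.266, -0.274]
force: [-0.1, -0.5, 0.2]
finger_gap: 0.0002
gripper_force: 0.0
```

```bash
cat >> arc.py <<'E'
def arc2(ths,r=70,half=6):
    for t in ths:
        d=half*abs(np.sin(np.radians(135-t))); a=np.radians(t); c=(-r,-4-d)
        print(t,end=" "); step(pos(c[0]*np.cos(a)+c[1]*np.sin(a),c[1]*np.cos(a)-c[0]*np.sin(a)),45)
E
python3 - <<'E'
from arc import *
rel(); arc2(range(84,141,4))
E
```

```text
t 4.93 in/up/side [-30.4  61.1  -0.9] F in/up/side [-0.52  0.16 -0.08] q [-0.28  0.47  1.64  0.75  1.39 -0.6 ]
84 shift [0.026 0.001 0.008] turn [ 0.003  0.001 -0.001]
88 shift [0.033 0.001 0.013] turn [ 0.003  0.001 -0.001]
92 shift [0.04  0.001 0.018] turn [ 0.003  0.001 -0.001]
96 shift [0.046 0.001 0.024] turn [ 0.003  0.001 -0.001]
100 shift [0.052 0.001 0.031] turn [ 0.003  0.001 -0.001]
104 shift [0.058 0.001 0.038] turn [ 0.003  0.001 -0.001]
108 shift [0.063 0.001 0.045] turn [ 0.003  0.001 -0.001]
112 shift [0.067 0.001 0.052] turn [ 0.003  0.001 -0.001]
116 shift [0.071 0.001 0.06 ] turn [ 0.003  0.001 -0.001]
120 shift [0.074 0.001 0.069] turn [ 0.003  0.001 -0.001]
124 shift [0.077 0.001 0.077] turn [ 0.003  0.001 -0.001]
128 shift [0.079 0.001 0.086] turn [ 0.003  0.001 -0.001]
132 shift [0.08  0.001 0.094] turn [ 0.003  0.001 -0.001]
136 shift [0.081 0.001 0.103] turn [ 0.003  0.001 -0.001]
140 shift [0.081 0.001 0.11 ] turn [ 0.003  0.001 -0.001]
```

arm_command([
  [[0.014, 0, 0.004], [0, 0, 0], 1],
  [[0.026, 0, 0.008], [0, 0, 0], 1],
  [[0.036, 0, 0.015], [0, 0, 0], 1],
  [[0.046, 0, 0.024], [0, 0, 0], 1],
  [[0.055, 0, 0.034], [0, 0, 0], 1],
])

```text
time: 5.35
eef_pos: [0.5776, 0.2443, 0.1777]
ee_rot: [0.642, 0.665, 0.268, -0.272]
force: [-0.7, -1.3, -0.6]
finger_gap: 0.0007
gripper_force: 0.4
```

```bash
python3 - <<'E'
from arc import *
rel(); arc2(range(100,161,4))
E
```

```text
t 5.35 in/up/side [ 8.8 73.7  0.4] F in/up/side [-1.24 -0.64 -0.78] q [-0.22  0.45  1.64  0.78  1.36 -0.54]
100 shift [-0.009 -0.001 -0.001] turn [0.007 0.002 0.005]
104 shift [-0.003 -0.001  0.006] turn [0.007 0.002 0.005]
108 shift [ 0.002 -0.001  0.014] turn [0.007 0.002 0.005]
112 shift [ 0.006 -0.001  0.021] turn [0.007 0.002 0.005]
116 shift [ 0.01  -0.001  0.029] turn [0.007 0.002 0.005]
120 shift [ 0.013 -0.001  0.037] turn [0.007 0.002 0.005]
124 shift [ 0.016 -0.001  0.046] turn [0.007 0.002 0.005]
128 shift [ 0.018 -0.001  0.054] turn [0.007 0.002 0.005]
132 shift [ 0.019 -0.001  0.063] turn [0.007 0.002 0.005]
136 shift [ 0.02  -0.001  0.072] turn [0.007 0.002 0.005]
140 shift [ 0.02  -0.001  0.079] turn [0.007 0.002 0.005]
144 shift [ 0.019 -0.001  0.087] turn [0.007 0.002 0.005]
148 shift [ 0.019 -0.001  0.094] turn [0.007 0.002 0.005]
152 shift [ 0.017 -0.001  0.101] turn [0.007 0.002 0.005]
156 shift [ 0.016 -0.001  0.109] turn [0.007 0.002 0.005]
160 shift [ 0.013 -0.001  0.116] turn [0.007 0.002 0.005]
```

arm_command([
  [[0.001, 0, 0.012], [0, 0, 0], 1],
  [[0.006, 0, 0.022], [0, 0, 0], 1],
  [[0.01, 0, 0.032], [0, 0, 0], 1],
  [[0.014, 0, 0.042], [0, 0, 0], 1],
  [[0.018, 0, 0.052], [0, 0, 0], 1],
])

```text
time: 5.77
eef_pos: [0.5764, 0.2735, 0.162]
ee_rot: [0.642, 0.664, 0.267, -0.273]
force: [-0.4, -1.2, 0.1]
finger_gap: 0.0005
gripper_force: 0.3
```

```bash
python3 - <<'E'
from arc import *
rel(); arc2(range(124,181,4))
E
```

```text
t 5.77 in/up/side [38.  58.   0.1] F in/up/side [-1.15  0.14 -0.48] q [-0.17  0.47  1.65  0.8   1.31 -0.54]
124 shift [-0.    -0.    -0.007] turn [0.005 0.002 0.003]
128 shift [ 0.002 -0.     0.002] turn [0.005 0.002 0.003]
132 shift [ 0.003 -0.     0.01 ] turn [0.005 0.002 0.003]
136 shift [ 0.004 -0.     0.019] turn [0.005 0.002 0.003]
140 shift [ 0.004 -0.     0.026] turn [0.005 0.002 0.003]
144 shift [ 0.003 -0.     0.034] turn [0.005 0.002 0.003]
148 shift [ 0.003 -0.     0.041] turn [0.005 0.002 0.003]
152 shift [ 0.001 -0.     0.049] turn [0.005 0.002 0.003]
156 shift [-0.001 -0.     0.056] turn [0.005 0.002 0.003]
160 shift [-0.003 -0.     0.063] turn [0.005 0.002 0.003]
164 shift [-0.005 -0.001  0.07 ] turn [0.005 0.002 0.003]
168 shift [-0.009 -0.001  0.077] turn [0.005 0.002 0.003]
172 shift [-0.012 -0.001  0.084] turn [0.005 0.002 0.003]
176 shift [-0.016 -0.001  0.09 ] turn [0.005 0.002 0.003]
180 shift [-0.021 -0.001  0.096] turn [0.005 0.002 0.003]
```

arm_command([
  [[0.003, 0, 0.009], [0, 0, 0], 1],
  [[0.004, 0, 0.019], [0, 0, 0], 1],
  [[0.004, 0, 0.028], [0, 0, 0], 1],
  [[0.003, 0, 0.037], [0, 0, 0], 1],
  [[0.001, 0, 0.046], [0, 0, 0], 1],
])

```text
time: 6.18
eef_pos: [0.576, 0.2933, 0.1431]
ee_rot: [0.642, 0.664, 0.268, -0.273]
force: [-0.1, 0.5, 0.6]
finger_gap: 0.0002
gripper_force: 0.4
```

```bash
python3 - <<'E'
from arc import *
rel(); arc2(range(148,181,4))
E
```

```text
t 6.18 in/up/side [57.9 39.1  0.4] F in/up/side [ 0.47  0.56 -0.05] q [-0.13  0.5   1.67  0.82  1.26 -0.55]
148 shift [ 0.001 -0.001 -0.005] turn [0.006 0.001 0.004]
152 shift [ 0.    -0.001  0.003] turn [0.006 0.001 0.004]
156 shift [-0.002 -0.001  0.01 ] turn [0.006 0.001 0.004]
160 shift [-0.004 -0.001  0.017] turn [0.006 0.001 0.004]
164 shift [-0.007 -0.001  0.024] turn [0.006 0.001 0.004]
168 shift [-0.01  -0.001  0.031] turn [0.006 0.001 0.004]
172 shift [-0.013 -0.001  0.038] turn [0.006 0.001 0.004]
176 shift [-0.018 -0.001  0.045] turn [0.006 0.001 0.004]
180 shift [-0.022 -0.001  0.051] turn [0.006 0.001 0.004]
```

Slower now, to lower it gently.

arm_command([
  [[-0.001, 0, 0.007], [0, 0, 0], 1],
  [[-0.003, 0, 0.013], [0, 0, 0], 1],
  [[-0.005, 0, 0.019], [0, 0, 0], 1],
  [[-0.007, 0, 0.024], [0, 0, 0], 1],
  [[-0.009, 0, 0.029], [0, 0, 0], 1],
])

```text
time: 6.6
eef_pos: [0.5759, 0.3013, 0.127]
ee_rot: [0.642, 0.664, 0.268, -0.273]
force: [-0.7, -1.3, 0.2]
finger_gap: 0.0003
gripper_force: 0.3
```

```bash
python3 - <<'E'
from arc import *
rel(); arc2(range(164,185,4))
E
```

```text
t 6.6 in/up/side [65.8 23.   0.6] F in/up/side [-1.23  0.22 -0.75] q [-0.12  0.52  1.68  0.84  1.23 -0.56]
164 shift [ 0.003 -0.001 -0.004] turn [0.006 0.002 0.003]
168 shift [-0.    -0.001  0.003] turn [0.006 0.002 0.003]
172 shift [-0.004 -0.001  0.01 ] turn [0.006 0.002 0.003]
176 shift [-0.008 -0.001  0.016] turn [0.006 0.002 0.003]
180 shift [-0.012 -0.001  0.022] turn [0.006 0.002 0.003]
184 shift [-0.017 -0.001  0.028] turn [0.006 0.002 0.003]
```

arm_command([
  [[-0.002, 0, 0.004], [0, 0, 0], 1],
  [[-0.004, 0, 0.008], [0, 0, 0], 1],
  [[-0.006, 0, 0.011], [0, 0, 0], 1],
  [[-0.008, 0, 0.014], [0, 0, 0], 1],
  [[-0.01, 0, 0.017], [0, 0, 0], 1],
])

```text
time: 7.02
eef_pos: [0.5759, 0.3042, 0.1157]
ee_rot: [0.642, 0.664, 0.268, -0.273]
force: [0.2, 0.6, 0.1]
finger_gap: 0.0006
gripper_force: 0.3
```

```bash
python3 - <<'E'
from arc import *
rel()
E
```

```text
t 7.02 in/up/side [68.8 11.7  0.7] F in/up/side [0.6  0.07 0.21] q [-0.11  0.53  1.69  0.84  1.21 -0.58]
```

arm_command([
  [[-0.0012, 0, 0.0012], [0, 0, 0], 1],
  [[-0.0024, 0, 0.0024], [0, 0, 0], 1],
  [[-0.0036, 0, 0.0036], [0, 0, 0], 1],
  [[-0.0048, 0, 0.0048], [0, 0, 0], 1],
  [[-0.0048, 0, 0.0048], [0, 0, 0], 1],
])

```text
time: 7.43
eef_pos: [0.5761, 0.3045, 0.1136]
ee_rot: [0.642, 0.664, 0.269, -0.273]
force: [-2.6, -3.9, 11.0]
finger_gap: 0.0005
gripper_force: 5.2
```

```bash
python3 - <<'E'
from arc import *
rel()
E
```

```text
t 7.43 in/up/side [69.   9.6  0.9] F in/up/side [-3.77 10.98 -2.73] q [-0.11  0.54  1.69  0.85  1.21 -0.59]
```

It has bottomed out at 11 N, so I'm backing off straight up.

arm_command([
  [[0.005, 0, -0.005], [0, 0, 0], 1],
  [[0.02, 0, -0.025], [0, 0, 0], 1],
  [[0.05, 0, -0.06], [0, 0, 0], 1],
  [[0.08, 0, -0.11], [0, 0, 0], 1],
  [[0.1, 0, -0.16], [0, 0, 0], 1],
])

```text
time: 7.85
eef_pos: [0.5754, 0.2794, 0.2243]
ee_rot: [0.642, 0.665, 0.267, -0.273]
force: [1.2, -0.6, 0.7]
finger_gap: 0.0004
gripper_force: 0.0
```

arm_command([
  [[0, 0, -0.06], [0, 0, 0], 1],
  [[-0.03, 0, -0.12], [0, 0, 0], 1],
  [[-0.06, 0, -0.18], [0, 0, 0], 1],
  [[-0.09, 0, -0.24], [0, 0, 0], 1],
  [[-0.1, 0, -0.25], [0, 0, 0], 1],
])

```text
time: 8.27
eef_pos: [0.5822, 0.1253, 0.2888]
ee_rot: [0.644, 0.664, 0.268, -0.269]
force: [0.8, 0.0, 0.0]
finger_gap: 0.0005
gripper_force: 0.0
```

```bash
python3 - <<'E'
from h import *
rel()
p,d=viewer.get_image("scene"); p2,d2=viewer.get_image("top")
cv2.imwrite("pics/end.png",np.vstack([cv2.resize(p[110:240,220:460],None,fx=2.5,fy=2.1,interpolation=2),cv2.resize(p2[140:280,160:420],(600,323),interpolation=2)]))
for n,D in(("scene",d),("top",d2)):
  for i,u,s in[(20,4,30),(45,4,0),(75,4,-50),(75,4,50),(80,4,0)]:
    px=proj(n,pos(i,u,s)); o,r=ray(n,px); dd=D[int(round(px[1])),int(round(px[0]))]; print(n,i,s,np.round(o+r*dd,3))
E
```

```text
t 8.27 in/up/side [-110.3  184.8    1. ] F in/up/side [-0.    0.04  0.8 ] q [-0.41  0.38  1.46  0.7   1.67 -0.5 ]
scene 20 30 [0.607 0.256 0.109]
scene 45 0 [0.577 0.28  0.109]
scene 75 -50 [0.524 0.309 0.107]
scene 75 50 [0.624 0.314 0.106]
scene 80 0 [0.574 0.317 0.106]
top 20 30 [0.607 0.257 0.106]
top 45 0 [0.576 0.28  0.109]
top 75 -50 [0.525 0.309 0.106]
top 75 50 [0.625 0.312 0.107]
top 80 0 [0.575 0.315 0.109]
```

View pics/end.png

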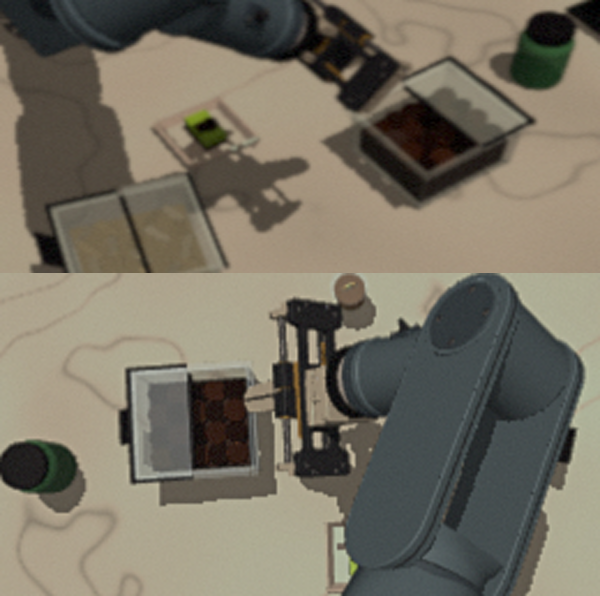

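The leaf lies flat on the back half at about 0.108 m. Its tab now hangs past the back edge, at (125,425) in the top view. The pan hasn't moved, the wafer pan is still shut, and the robot is touching nothing.

```bash
python3 -c "
from rig import order; print(order.finish_job())"
```

```text
the job is handed in; nothing more can be done
None
```

The chocolate pan is open: its front leaf lies flat on the back half, the final press peaked at about 11 N, the last pictures show nothing else moved, and I handed the job in at about 8.4 s.

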